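Seat the ink bottles in their colour-coded anti-tip stands

TASK

Before drawing starts, put each of the four ink bottles that stand in front of the row of painted wooden stands - blue, red, green and black - into the recess of the stand whose top is painted the colour of its glass (not of its cap), so that it stands upright on the bottom of the recess. Set the bottles down without dropping or tipping them over, and leave the purple bottle beside the stands and the eraser where they are. The ink bottles farther off, at the back of the table, are not part of the job.

Things in the scene. Friction and masses are not known exactly. Their poses are not given: they have to be found in the camera images.
- ink_blue_center (a point): deep blue ink bottle with a red screw cap, standing loose in front of the stands: body round, 43 mm in diameter, 50 mm tall; with the cap (26 mm in diameter) 60 mm tall; about 85 g. The point is on its axis half-way up, 30 mm above its underside; z points up through the cap. Grip it by the body.
- stand_blue_seat (a point): anti-tip stand for the deep blue bottle: a heavy, fixed block 84 x 84 x 19 mm of light wood, its top painted blue, with a round recess in the middle, 60 mm in diameter and 9 mm deep, cork at the bottom. The point is the centre of the recess floor, 10 mm above the table and 9 mm below the painted top; z points up.
- ink_red_center (a point): dark red ink bottle with a white screw cap, standing loose in front of the stands: body round, 43 mm in diameter, 50 mm tall; with the cap (26 mm in diameter) 60 mm tall; about 85 g. The point is on its axis half-way up, 30 mm above its underside; z points up through the cap. Grip it by the body.
- stand_red_seat (a point): anti-tip stand for the dark red bottle: a heavy, fixed block 84 x 84 x 19 mm of light wood, its top painted red, with a round recess in the middle, 60 mm in diameter and 9 mm deep, cork at the bottom. The point is the centre of the recess floor, 10 mm above the table and 9 mm below the painted top; z points up.
- ink_green_center (a point): dark green ink bottle with a red screw cap, standing loose in front of the stands: body square in section, 44 x 44 mm with the sides along its x and y axes, 40 mm tall; with the cap (26 mm in diameter) 57 mm tall; about 85 g. The point is on its axis half-way up, 28.5 mm above its underside; z points up through the cap. Grip it by the body.
- stand_green_seat (a point): anti-tip stand for the dark green bottle: a heavy, fixed block 84 x 84 x 19 mm of light wood, its top painted green, with a square recess in the middle, 60 x 60 mm with sides along its x and y axes and 9 mm deep, cork at the bottom. The point is the centre of the recess floor, 10 mm above the table and 9 mm below the painted top; z points up.
- ink_black_center (a point): black ink bottle with a black screw cap, standing loose in front of the stands: body square in section, 44 x 44 mm with the sides along its x and y axes, 40 mm tall; with the cap (26 mm in diameter) 57 mm tall; about 85 g. The point is on its axis half-way up, 28.5 mm above its underside; z points up through the cap. Grip it by the body.
- stand_black_seat (a point): anti-tip stand for the black bottle: a heavy, fixed block 84 x 84 x 19 mm of light wood, its top painted black, with a square recess in the middle, 60 x 60 mm with sides along its x and y axes and 9 mm deep, cork at the bottom. The point is the centre of the recess floor, 10 mm above the table and 9 mm below the painted top; z points up.
- ink_purple_center (a point): purple ink bottle with a black cap, round, 43 mm in diameter, 60 mm tall, loose, to the right of the stands, has no stand here: leave it where it is. The point is on its axis half-way up.
- rubber_center (a point): blue and white eraser, 23 x 60 x 13 mm (long side along its y axis), lying loose among the bottles: leave it where it is. The point is its centre, 6.5 mm above the table.

How it is judged:
By the outcome, as a careful person would: the job done as asked, in the order asked, and still so for the second after the job is handed in, with the robot touching nothing.
It also fails if it takes over 102 s, if anything falls off the work surface, if the arm or the gripper's body presses on something with over 40 N, if the wrist force passes 120 N, or if a joint passes its speed limit or range.

ROBOT

A 6-joint arm with a two-finger parallel gripper is mounted at the origin on a cart in front of the work surface, level with it; the furniture and walls round the work are solid. World frame = base frame: x ahead of the robot, y to its left, z up, the work surface at z = 0. Lengths are in m, angles in rad, forces in N, time in s.
With the tool pointing down it reaches from about 0.3 to 0.875 m from the base axis. Payload 6.4 kg.
Tool frame: the origin (TCP) lies at the very end of the fingers, on their centre line; the grasp point (between the pads) lies 19 mm behind it (robot.grip_depth is the distance from the TCP to the grasp point, in m); z points along the fingers, y is the direction in which the jaws open and shut (so a half turn about z gives the same grasp; the last joint's range is limited). The gripper opens to 88 mm and grips with 3 to 60 N. Pads are 18 mm wide; open, the fingers measure 123 mm over their backs; the gripper's body (75 mm by 187 mm) begins 45 mm behind the grasp point.
Start: joints at [0.95, 0.181, 1.607, -0, 1.354, -0.206], TCP at [0.232, 0.526, 0.199] pointing down, gripper open.
Joint ranges: [-2.99, 2.99], [-0.89, 2.07], [0.3, 2.58], [-1.14, 4.28], [0, 2.63], [-3.12, 3.12]. Speed limits (rad/s): [2.57, 2.57, 3.01, 3.14, 3.14, 3.14].

INTERFACE

Orientations are given as a unit quaternion [x, y, z, w].
In Python, from cell import robot gives the robot as it stands.
- The arm moves only by the shell command python3 -m crank 'ROWS' [OPENING] [FORCE]. ROWS is JSON, a list of rows, each a list of 4 numbers: the shift along the tool's x, y, z in m, then the turn about the tool's z in degrees. In form: [[dx, dy, dz, twist], ...]. A call has 1 to 20 rows; each row shifts and turns the commanded pose from where the row before left it, along the tool's axes as they then stand; what a row does not reach is not made up. A row lasts 1/10 s, in which the tool goes at most 50 mm and 8.59 degrees, less where a joint would pass 70% of its speed; a pose out of reach is approached as far as the arm can. A call with a gripper value outside its range is refused whole. OPENING is the opening, from 0 (shut) to 1 (fully open), set as the call begins (- or left out, the last holds). The fingers move at their own pace and stop on an object; FORCE is the grip in N (left out, the last holds). Time passes only in rows, so rows that do not move let the fingers close. It gives the time, the measured TCP pose, the force and the opening at its end, in the units of the state.
- robot.get_state(): the state, without advancing time (a new reading comes with each control period).
- robot.snapshot(name): name is "scene" or "top" or "wrist"; returns the picture (384x512x3 uint8, red, green, blue); there is no depth.
- robot.camera_model(name): a dict with "K" (3x3 intrinsics, pixels), "R" (3x3) and "t" (3): a world point X has camera coordinates R X + t. Camera axes: x right, y down, z forward; pixel columns grow to the right and rows downward; lengths in m; the calibration is good to about 2 mm. A picture is of the moment at which its call begins: read the wrist's pose just before it. camera_model takes no time and is no camera call; for the wrist camera it gives the pose at the moment of the call.
- robot.hand_in(): hands the job in, once; it reports no verdict.
The state is a dict: "time": time; "joint_pos": joint angles; "qd": joint speeds; "joint_torque": joint torques, N m; "eef_pos": TCP position; "tcp_rot": TCP orientation; "wrist_force": force on the tool from outside, world axes, zero at the start; "ft_torque": the same for the moment, N m; "finger_gap": opening from 0.0 (shut) to 1.0 (fully open).
Only numpy, scipy, OpenCV 4.12 (cv2) and the standard library are available. Lean on these libraries where they do the work, as an engineer would, in place of code of your own. Each camera call takes 0.05 s, during which the arm holds its last target.

## Working session

There is one attempt and no reset: what is moved stays moved. The work goes in short steps, Python scripts to look and compute and a shell command to move; the robot and the scene stay as the last step left them, time stands still between calls to the robot, and variables do not carry over. Pictures are saved under pics/ and viewed, and the job is handed in when it is done.

```bash
ls; mkdir -p pics; python3 - <<'E'
from cell import robot
import cv2
s=robot.get_state(); print(s)
for n in("scene","top","wrist"):
    m=robot.camera_model(n); print(n,m)
    cv2.imwrite(f"pics/{n}0.png",robot.snapshot(n)[:,:,::-1])
E
```

```text
pics
{'time': 0.0, 'joint_pos': array([ 9.49710471e-01,  1.81553545e-01,  1.60795798e+00,  7.05931670e-06,
        1.35379270e+00, -2.06297102e-01]), 'qd': array([-9.86935594e-05,  1.85790369e-03, -4.23997491e-04, -4.18980864e-04,
       -8.84289947e-04,  7.67612378e-04]), 'joint_torque': array([ 1.86273981e-03, -4.33862829e+01, -3.41860127e+01,  7.04774517e-02,
        3.83995101e-02, -1.76457384e-04]), 'eef_pos': array([0.23135847, 0.52576775, 0.19802734]), 'tcp_rot': array([ 2.05911486e-01,  9.78570247e-01, -7.82205704e-04, -3.47173217e-04]), 'wrist_force': array([-0.47100688, -0.06363039,  0.03860292]), 'ft_torque': array([ 0.0403668 , -0.01705489, -0.00133384]), 'finger_gap': 1.0004446697673712}
scene {'K': array([[350.45621111,   0.        , 256.61039352],
       [  0.        , 350.45621111, 189.57026204],
       [  0.        ,   0.        ,   1.        ]]), 'R': array([[-0.71178527, -0.70190657,  0.02624673],
       [-0.29859293,  0.26854972, -0.91581838],
       [ 0.63577039, -0.65970312, -0.40073408]]), 't': array([0.30215359, 0.27928033, 0.45356318])}
top {'K': array([[353.23542644,   0.        , 251.31002007],
       [  0.        , 353.23542644, 194.84707454],
       [  0.        ,   0.        ,   1.        ]]), 'R': array([[-0.04318667, -0.99905251,  0.00538419],
       [-0.97818   ,  0.04118695, -0.20363576],
       [ 0.20322106, -0.01406106, -0.97903191]]), 't': array([-0.09298405,  0.57459513,  0.79379425])}
wrist {'K': array([[297.79126223,   0.        , 257.61779534],
       [  0.        , 297.79126223, 194.94973963],
       [  0.        ,   0.        ,   1.        ]]), 'R': array([[ 0.40250566,  0.91541386, -0.00257824],
       [ 0.87525146, -0.38401815,  0.29404922],
       [ 0.26818664, -0.12061308, -0.9557868 ]]), 't': array([-0.5739128 , -0.03920598,  0.39043733])}
```

View pics/top0.png

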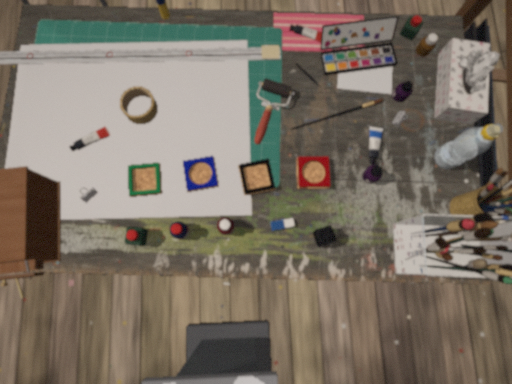

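View pics/scene0.png

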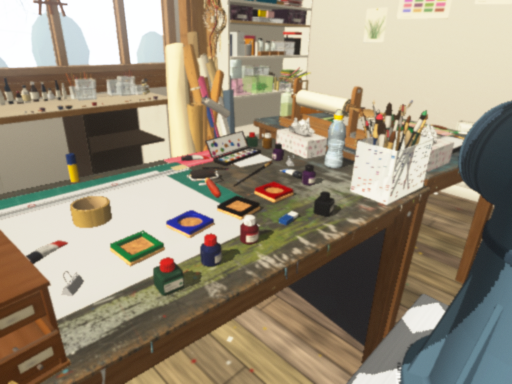

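View pics/wrist0.png

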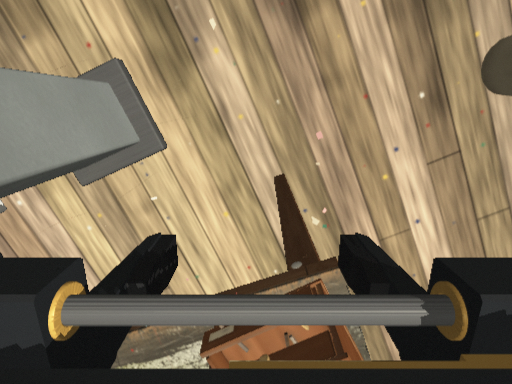

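The top view shows, in the front row left to right, green (136,237), blue (178,230), red with a white cap (225,226), the eraser (284,224) and black (324,236). The stands are green (145,180), blue (201,173), black (257,177) and red (313,172). I'll zoom in and measure next.

```bash
cat > h.py <<'E'
import numpy as np, cv2
from cell import robot
def ray(m,uv,z):
    K,R,t=m["K"],m["R"],m["t"]; C=-R.T@t
    d=R.T@np.linalg.inv(K)@np.array([uv[0],uv[1],1.]); return C+d*(z-C[2])/d[2]
def proj(m,X):
    c=m["R"]@np.array(X)+m["t"]; p=m["K"]@c; return p[:2]/p[2]
E
python3 - <<'E'
from h import *
im=cv2.imread("pics/top0.png")
c=im[145:265,100:360]; cv2.imwrite("pics/topz.png",cv2.resize(c,None,fx=3,fy=3,interpolation=cv2.INTER_CUBIC))
m=robot.camera_model("top"); print(-m["R"].T@m["t"])
print("tcp px",proj(m,[.231,.526,.198]))
for n,p,z in [("greencap",(133,236),.055),("bluecap",(177,230),.058),("redcap",(225,226),.06),("blackcap",(324,235),.057),("sg",(145,180),.019),("sb",(201,173),.019),("sk",(257,177),.019),("sr",(313,172),.019),("purple",(372,174),.06),("rub",(284,224),.013)]:
    print(n,ray(m,p,z).round(3))
im=cv2.imread("pics/scene0.png")[170:300,100:350]; cv2.imwrite("pics/scenez.png",cv2.resize(im,None,fx=3,fy=3,interpolation=cv2.INTER_CUBIC))
E
```

```text
[ 0.39672608 -0.10540018  0.89465866]
tcp px [-95.24278491 377.11719658]
greencap [0.483 0.167 0.055]
bluecap [0.493 0.062 0.058]
redcap [ 0.497 -0.052  0.06 ]
blackcap [ 0.466 -0.285  0.057]
sg [0.629 0.151 0.019]
sb [0.641 0.008 0.019]
sk [ 0.624 -0.135  0.019]
sr [ 0.632 -0.279  0.019]
purple [ 0.61  -0.415  0.06 ]
rub [ 0.502 -0.197  0.013]
```

View pics/topz.png

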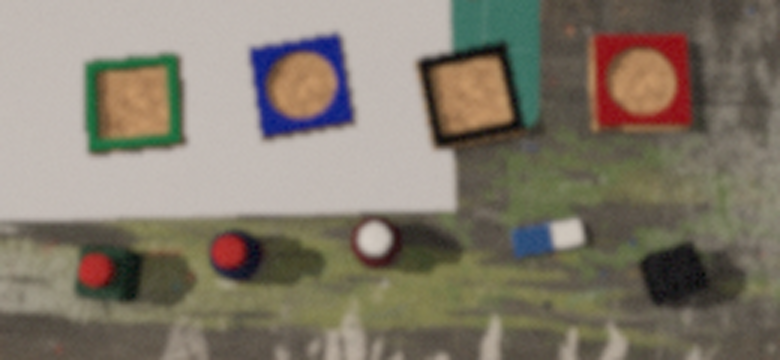

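View pics/scenez.png

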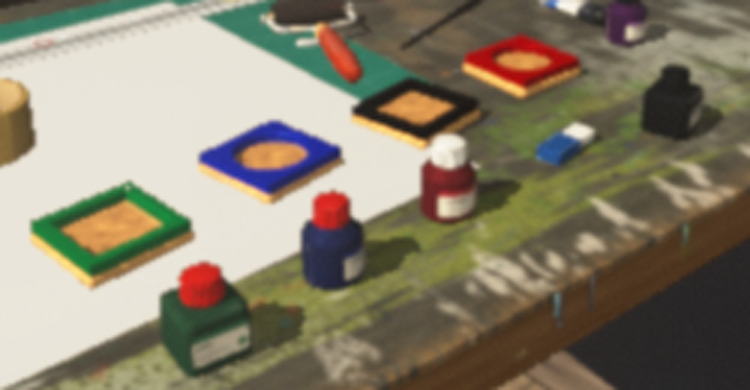

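```bash
python3 -m crank '[[-0.023,-0.0355,-0.014,0],[-0.023,-0.0355,-0.014,0],[-0.023,-0.0355,-0.014,0],[-0.023,-0.0355,-0.014,0],[-0.023,-0.0355,-0.014,0],[-0.023,-0.0355,-0.014,0],[0,0,0,-8],[0,0,0,-8],[0,0,0,-7.8],[0,0,0,0]]' 1
python3 - <<'E'
from h import *
m=robot.camera_model("wrist"); print("cam",-m["R"].T@m["t"],robot.get_state()["eef_pos"])
E
```

```text
time: 1.15
eef_pos: [0.2721, 0.2755, 0.2828]
tcp_rot: [-0.001, 1.0, -0.0, -0.0]
wrist_force: [0.5, 0.0, 0.5]
finger_gap: 0.998
cam [0.19472771 0.27605287 0.46791077] [0.27213534 0.2754803  0.28282777]
```

```bash
python3 -m crank '[[-0.032,-0.0275,0,0],[-0.032,-0.0275,0,0],[-0.032,-0.0275,0,0],[-0.032,-0.0275,0,0],[-0.032,-0.0275,0,0],[-0.032,-0.0275,0,0],[-0.032,-0.0275,0,0],[-0.032,-0.0275,0,0],[-0.032,-0.0275,0,0],[-0.032,-0.0275,0,0],[-0.032,-0.0275,0,0],[-0.032,-0.0275,0,0],[0,0,0,0],[0,0,0,0],[0,0,0,0]]'
python3 - <<'E'
from h import *
m=robot.camera_model("wrist");im=robot.snapshot("wrist")[:,:,::-1]; cv2.imwrite("pics/w1.png",im)
np.savez("w1.npz",**m)
cv2.imwrite("pics/w1z.png",cv2.resize(im,(800,600),interpolation=cv2.INTER_CUBIC))
print(robot.get_state()["eef_pos"],-m["R"].T@m["t"])
E
```

```text
time: 2.65
eef_pos: [0.6557, -0.0531, 0.2828]
tcp_rot: [0.0, 1.0, 0.0, -0.0]
wrist_force: [-0.0, -1.0, -0.2]
finger_gap: 1.002
[ 0.65572227 -0.05285587  0.28326824] [ 0.57842694 -0.05245827  0.46791385]
```

View pics/w1z.png

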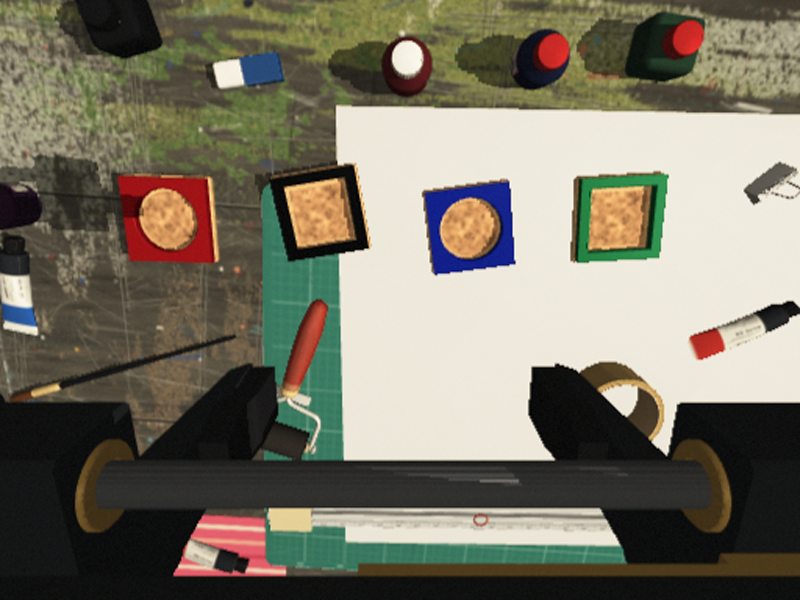

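The wrist view is clear. At 800x600, the stand centres are red (168,218), black (320,212), blue (470,227) and green (619,218). The bottle caps are black (~115,5), white (407,58), blue's red cap (551,50) and green's red cap (683,37). I'll measure the stands and caps now.

```bash
cat >> h.py <<'E'
def blob(mask,near,rad=45):
    n,l,s,c=cv2.connectedComponentsWithStats(mask.astype(np.uint8))
    best=max((i for i in range(1,n) if np.hypot(*(c[i]-near))<rad),key=lambda i:s[i,4]); 
    return (l==best)
def stand(m,im,near,kind):
    hsv=cv2.cvtColor(im,cv2.COLOR_BGR2HSV).astype(int); H,S,V=hsv[...,0],hsv[...,1],hsv[...,2]
    M={"green":(H>55)&(H<85)&(S>150)&(V>60),"blue":(H>110)&(H<130)&(S>150)&(V>70),"red":((H<5)|(H>174))&(S>190)&(V>90),"black":(V<45)}[kind]
    b=blob(M,near); cs,_=cv2.findContours(b.astype(np.uint8),cv2.RETR_EXTERNAL,cv2.CHAIN_APPROX_NONE)
    c=max(cs,key=len)[:,0,:].astype(float); h=cv2.convexHull(c.astype(np.float32))[:,0]
    P=np.array([ray(m,p,.019)[:2] for p in h])
    (cx,cy),wh,a=cv2.minAreaRect((P*1000).astype(np.float32))
    return round(cx,1),round(cy,1),np.round(wh,1),round((a+45)%90-45,1)
E
python3 - <<'E'
from h import *
mw=dict(np.load("w1.npz")); iw=cv2.imread("pics/w1.png"); mt=robot.camera_model("top"); it=cv2.imread("pics/top0.png")
for k,pw,pt in [("green",(396,140),(145,180)),("blue",(301,145),(201,173)),("black",(205,136),(257,177)),("red",(108,140),(313,172))]:
    for m,im,p in((mw,iw,pw),(mt,it,pt)):
        try: print(k,stand(m,im,np.array(p),k))
        except Exception as e: print(k,"fail",e)
for n,pw,pt,f in [("green",(437,24),(133,236),0),("blue",(352,32),(177,230),0),("red",(261,37),(225,226),1)]:
    for m,im,p in((mw,iw,pw),(mt,it,pt)):
        hsv=cv2.cvtColor(im,cv2.COLOR_BGR2HSV).astype(int); H,S,V=hsv[...,0],hsv[...,1],hsv[...,2]
        M=(S<70)&(V>140) if f else ((H<8)|(H>172))&(S>170)&(V>120)
        b=blob(M,np.array(p),15); v,u=np.nonzero(b); print("cap",n,len(u),u.mean().round(1),v.mean().round(1),ray(m,(u.mean(),v.mean()),.057).round(4)[:2])
E
```

```text
green (630.4, 155.7, array([78.6, 79.6]), 3.2)
green (631.0, 182.8, array([71.9, 14.7]), 3.4)
blue (639.8, 12.4, array([79.1, 79.4]), 7.8)
blue (641.0, 10.8, array([74.1, 73. ]), 8.1)
black (623.7, -132.6, array([82.9, 80.2]), 9.0)
black (627.9, -134.1, array([75.6, 73.8]), 9.2)
red (631.4, -278.2, array([83.2, 79.4]), -1.7)
red (633.3, -281.0, array([76.8, 77.2]), -2.4)
cap green 340 440.0 23.6 [0.4846 0.171 ]
cap green 75 131.1 234.6 [0.4867 0.1704]
cap blue 344 354.0 32.2 [0.494  0.0664]
cap blue 78 175.6 228.4 [0.497  0.0655]
cap red 360 260.4 36.7 [ 0.4991 -0.0493]
cap red 95 224.1 224.1 [ 0.5023 -0.0496]
```

```bash
python3 -m crank '[[0.03,0,0,0],[0.03,0,0,0],[0.03,0,0,0],[0,0,0,0],[0,0,0,0]]'
python3 - <<'E'
from h import *
m=robot.camera_model("wrist");im=robot.snapshot("wrist")[:,:,::-1]; cv2.imwrite("pics/w2.png",im)
np.savez("w2.npz",**m)
z=np.hstack([cv2.resize(im[20:170,20:150],None,fx=3,fy=3,interpolation=cv2.INTER_CUBIC),cv2.resize(im[20:170,380:510],None,fx=3,fy=3,interpolation=cv2.INTER_CUBIC)])
cv2.imwrite("pics/w2z.png",z)
print(robot.get_state()["eef_pos"])
for n,p in [("green",(.4856,.1707,.057)),("black",(.468,-.287,.057))]: print(n,proj(m,p))
E
```

```text
time: 3.2
eef_pos: [0.5663, -0.0533, 0.2842]
tcp_rot: [-0.0, 1.0, -0.0, 0.001]
wrist_force: [1.0, 0.2, 0.4]
finger_gap: 1.0
[ 0.56681759 -0.05356502  0.28403694]
green [427.51531054 100.59186186]
black [78.16354971 85.87878094]
```

View pics/w2z.png

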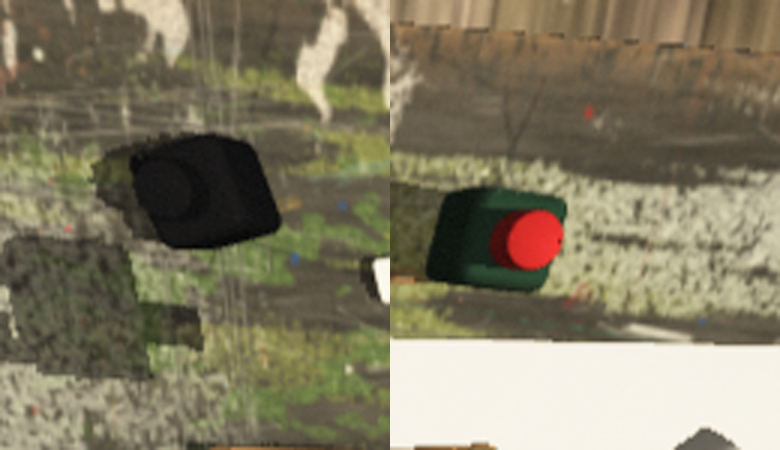

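View pics/w2.png

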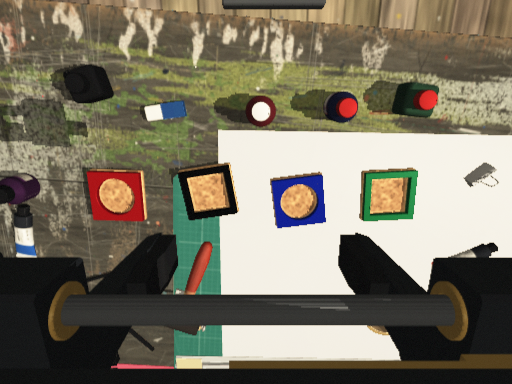

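The view shows the black bottle at (85,84), red (261,111), blue (343,106) and green (418,100), with all four stands visible. I'll measure again from this view.

```bash
python3 - <<'E'
from h import *
m=dict(np.load("w2.npz")); im=cv2.imread("pics/w2.png")
for k,p in [("green",(388,195)),("blue",(298,200)),("black",(208,191)),("red",(115,195))]: print(k,stand(m,im,np.array(p),k))
hsv=cv2.cvtColor(im,cv2.COLOR_BGR2HSV).astype(int); H,S,V=hsv[...,0],hsv[...,1],hsv[...,2]
for n,p,f in [("green",(427,100),0),("blue",(348,107),0),("red",(261,111),1)]:
    M=(S<70)&(V>140) if f else ((H<8)|(H>172))&(S>170)&(V>120)
    b=blob(M,np.array(p),15); v,u=np.nonzero(b); print("cap",n,len(u),ray(m,(u.mean(),v.mean()),.058).round(4)[:2])
# cork centre, at floor
for n,p in [("green",(388,195)),("blue",(298,200)),("black",(208,191)),("red",(115,195))]:
    M=(H>5)&(H<25)&(S>60)&(V>120); b=blob(M,np.array(p),15); v,u=np.nonzero(b); print("cork",n,len(u),ray(m,(u.mean(),v.mean()),.0145).round(4)[:2])
E
```

```text
green (629.4, 155.7, array([80. , 79.7]), 3.2)
blue (639.1, 12.4, array([80., 79.]), 7.7)
black (624.9, -132.1, array([79.9, 80.3]), 9.2)
red (630.7, -278.0, array([82.8, 80.5]), -1.7)
cap green 283 [0.4842 0.1704]
cap blue 285 [0.4943 0.066 ]
cap red 285 [ 0.4992 -0.0494]
cork green 1168 [0.629  0.1553]
cork blue 917 [0.6388 0.0116]
cork black 1242 [ 0.6241 -0.1326]
cork red 936 [ 0.6304 -0.2798]
```

```bash
python3 -m crank '[[0.018,0.030,0,0],[0.018,0.030,0,0],[0.018,0.030,0,0],[0.018,0.030,0,0],[0,0,0.035,0],[0,0,0.035,0],[0,0,0.035,0],[0,0,0.035,0],[0,0,0.030,0],[0,0,0,0],[0,0,0,0],[0,0,0,0]]' 1 20
python3 - <<'E'
from h import *
m=robot.camera_model("wrist");im=robot.snapshot("wrist")[:,:,::-1]; cv2.imwrite("pics/w3.png",im)
np.savez("w3.npz",**m); print(robot.get_state()["eef_pos"]); print(proj(m,(.495,.066,.06)))
E
```

```text
time: 4.45
eef_pos: [0.4962, 0.0658, 0.1149]
tcp_rot: [-0.0, 1.0, -0.0, 0.002]
wrist_force: [0.5, -0.3, -0.1]
finger_gap: 0.998
[0.49617121 0.06576419 0.11502557]
[257.29129729 197.52835682]
```

View pics/w3.png

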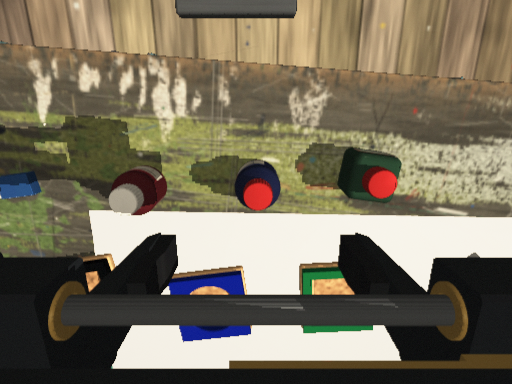

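The blue bottle's cap is at (258,195) against a prediction of (257,197), so the tool is centred between the jaws. Next I descend and grip.

```bash
python3 -m crank '[[0.001,0,0.03,0],[0.001,0,0.03,0],[0,0,0.025,0],[0,0,0.015,0],[0,0,0.001,0],[0,0,0,0],[0,0,0,0]]' 1 20; python3 -m crank '[[0,0,0,0],[0,0,0,0],[0,0,0,0],[0,0,0,0],[0,0,0,0],[0,0,0,0],[0,0,0,0],[0,0,0,0],[0,0,0,0],[0,0,0,0]]' 0 20
```

```text
time: 5.2
eef_pos: [0.4939, 0.0657, 0.0136]
tcp_rot: [-0.0, 1.0, -0.0, 0.002]
wrist_force: [0.6, 0.0, -0.1]
finger_gap: 0.995
time: 6.2
eef_pos: [0.4923, 0.0658, 0.0119]
tcp_rot: [-0.0, 1.0, -0.0, -0.0]
wrist_force: [0.1, 0.6, 0.2]
finger_gap: 0.282
```

The gap is 0.282, but a 43 mm body should read about 0.49. I'm checking before I move.

```bash
python3 - <<'E'
from h import *
s=robot.get_state(); print(s["finger_gap"],s["eef_pos"],s["wrist_force"])
for n in("wrist","scene"):
    cv2.imwrite(f"pics/{n}4.png",robot.snapshot(n)[:,:,::-1])
E
```

```text
0.28151230408796374 [0.49226823 0.06581652 0.01187277] [0.1129099  0.55071207 0.16886147]
```

View pics/wrist4.png

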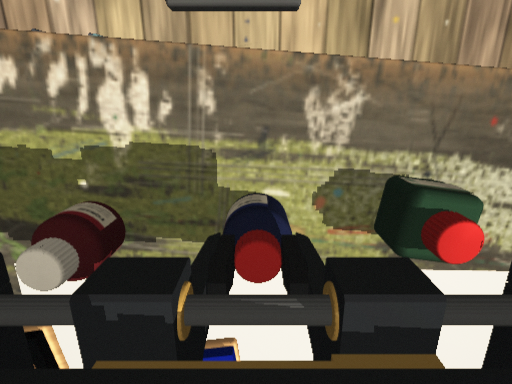

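View pics/scene4.png

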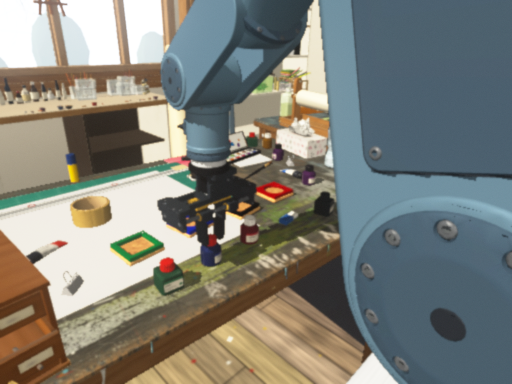

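```bash
python3 - <<'E'
from h import *
m=robot.camera_model("wrist"); print(ray(m,(258,257),.055),proj(m,(.4945,.066,.055)),proj(m,(.4945,.066,.06)))
mt=robot.camera_model("top"); im=robot.snapshot("top")[:,:,::-1]
cv2.imwrite("pics/top5.png",cv2.resize(im[180:260,120:260],None,fx=5,fy=5,interpolation=cv2.INTER_CUBIC))
im=cv2.imread("pics/wrist4.png"); cv2.imwrite("pics/w4z.png",cv2.resize(im[170:320,180:340],None,fx=4,fy=4,interpolation=cv2.INTER_CUBIC))
im=cv2.imread("pics/scene4.png"); cv2.imwrite("pics/s4z.png",cv2.resize(im[160:300,130:290],None,fx=4,fy=4,interpolation=cv2.INTER_CUBIC))
E
```

```text
[0.49307939 0.06660968 0.055     ] [256.85478063 259.37723816] [256.82170124 264.20776103]
```

View pics/w4z.png

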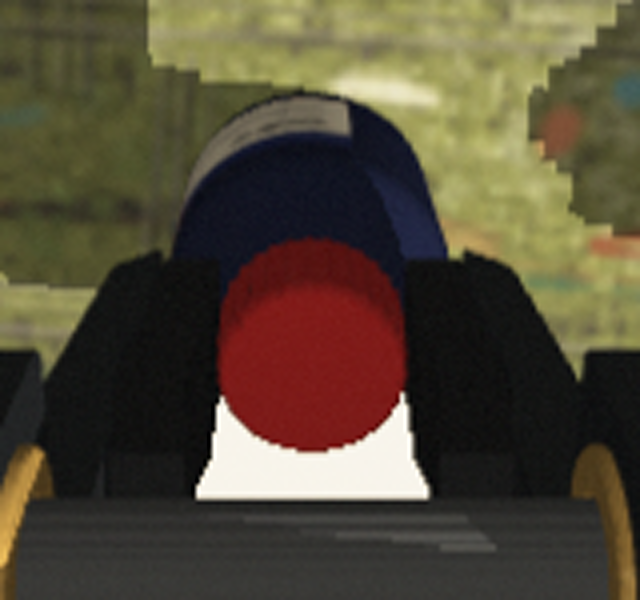

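View pics/s4z.png

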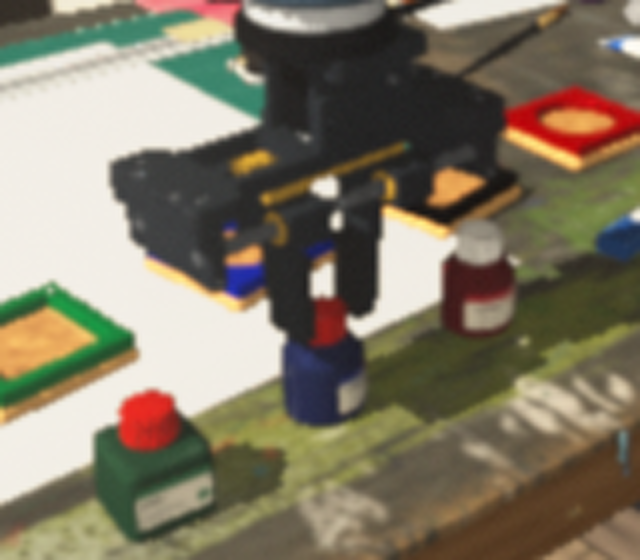

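```bash
python3 - <<'E'
from h import *
m=dict(np.load("w3.npz"));T=np.array([.4962,.0658,.115])
for dz in(0,.019,.04,.064):
  for s in(-.044,.044): print(dz,s,proj(m,T+[0,s,dz]).round(0), proj(m,T+[-.009,s,dz]).round(0))
m=robot.camera_model("wrist");T=np.array([.4923,.0658,.0119])
print("now")
for dz in(0,.019,.04):print(dz,proj(m,T+[0,-.0124,dz]).round(0),proj(m,T+[0,.0124,dz]).round(0))
ms=robot.camera_model("scene")
for z in (.012,.031,.05,.06): print(z,proj(ms,[.4923,.0658-.021,z]).round(0),proj(ms,[.4923,.0658+.021,z]).round(0))
E
```

```text
0 -0.044 [191. 224.] [190. 212.]
0 0.044 [322. 224.] [323. 212.]
0.019 -0.044 [184. 236.] [183. 223.]
0.019 0.044 [329. 237.] [330. 223.]
0.04 -0.044 [175. 253.] [174. 238.]
0.04 0.044 [338. 253.] [339. 238.]
0.064 -0.044 [162. 278.] [160. 261.]
0.064 0.044 [351. 278.] [353. 261.]
now
0 [238. 224.] [275. 224.]
0.019 [236. 236.] [277. 236.]
0.04 [234. 253.] [279. 253.]
0.012 [219. 253.] [202. 262.]
0.031 [218. 246.] [202. 254.]
0.05 [218. 238.] [202. 245.]
0.06 [218. 233.] [202. 241.]
```

The fingertips appear about 38 mm above the reported TCP, and the jaws closed on the 26 mm cap. I'll check the tool offset against the images before going any lower.

```bash
python3 - <<'E'
from h import *
print(robot.grip_depth,[a for a in dir(robot) if a[0]!='_'])
im=cv2.imread("pics/w3.png"); cv2.imwrite("pics/w3z.png",cv2.resize(im[200:380,20:260],None,fx=3,fy=3,interpolation=cv2.INTER_CUBIC))
E
```

```text
0.0187 ['MotionError', 'camera_model', 'get_state', 'grip_depth', 'hand_in', 'snapshot']
```

View pics/w3z.png

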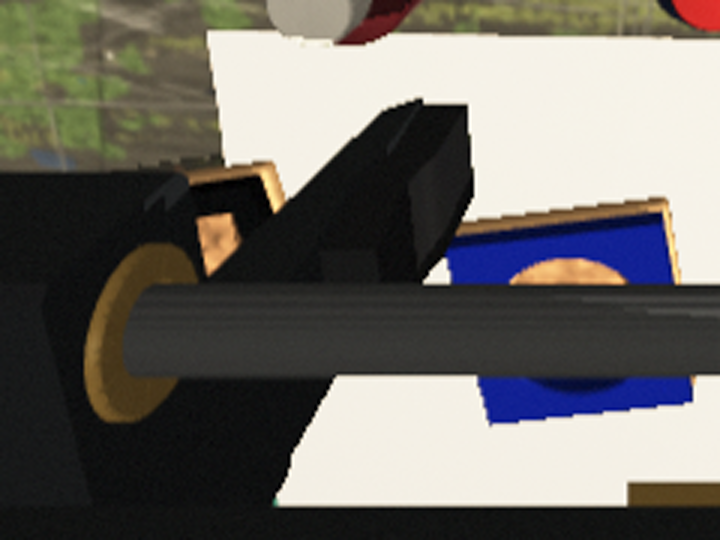

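The tip edge at (177,235)–(177,266) in w3 projects to about 38 mm above the reported TCP, and a 24.8 mm grip matches the cap. So the real fingertips sit about 38 mm behind the reported TCP, and I'll allow for that from here on. Next I open, lower by 35 mm and regrip by the body.

```bash
python3 -m crank '[[0,0,0,0],[0,0,0,0],[0,0,0,0],[0,0,0,0],[0,0,0,0],[0,0,0,0],[0,0,0,0],[0,0,0,0]]' 1 20; python3 -m crank '[[0,0,0.01,0],[0,0,0.01,0],[0,0,0.01,0],[0,0,0.003,0],[0,0,0,0],[0,0,0,0]]'; python3 - <<'E'
from h import *
s=robot.get_state(); print(s["finger_gap"],s["eef_pos"],s["wrist_force"])
for n in("wrist","scene"):
    cv2.imwrite(f"pics/{n}6.png",robot.snapshot(n)[:,:,::-1])
im=cv2.imread("pics/scene6.png"); cv2.imwrite("pics/s6z.png",cv2.resize(im[160:300,130:290],None,fx=4,fy=4,interpolation=cv2.INTER_CUBIC))
E
```

```text
time: 7.15
eef_pos: [0.4923, 0.0658, 0.0119]
tcp_rot: [-0.0, 1.0, -0.0, 0.0]
wrist_force: [0.1, 0.4, 0.5]
finger_gap: 0.984
time: 7.75
eef_pos: [0.4923, 0.0659, -0.0212]
tcp_rot: [-0.0, 1.0, 0.0, -0.0]
wrist_force: [0.6, -0.1, -0.3]
finger_gap: 1.003
1.0029903266104498 [ 0.49231417  0.06585273 -0.0211941 ] [ 0.59435811 -0.12804392 -0.30359576]
```

View pics/s6z.png

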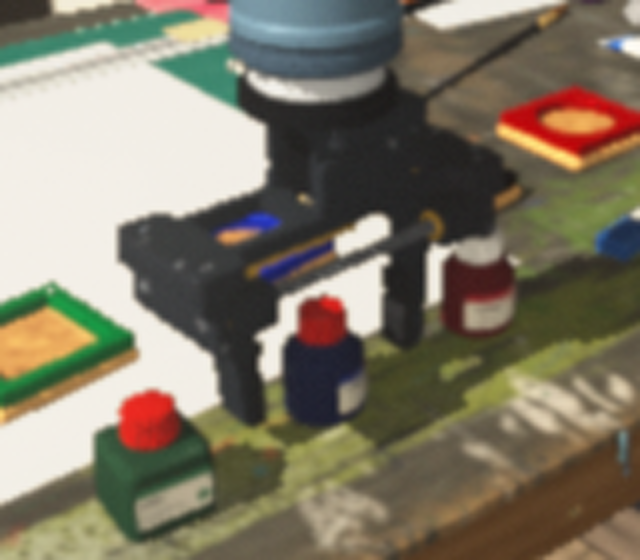

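View pics/wrist6.png

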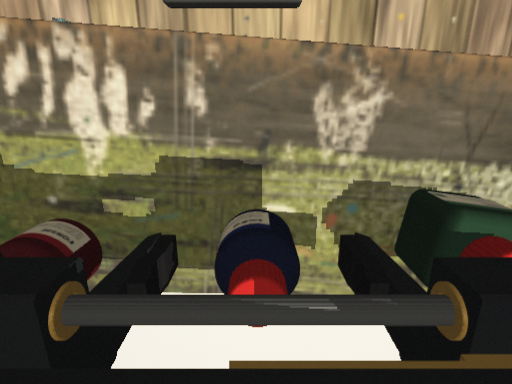

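The fingers now straddle the body near the table. I'm gripping and lifting 6 cm.

```bash
python3 -m crank '[[0,0,0,0],[0,0,0,0],[0,0,0,0],[0,0,0,0],[0,0,0,0],[0,0,0,0],[0,0,0,0],[0,0,0,0]]' 0 20;  python3 -m crank '[[0,0,-0.005,0],[0,0,-0.015,0],[0,0,-0.02,0],[0,0,-0.02,0],[0,0,-0.01,0],[0,0,0,0],[0,0,0,0]]'; python3 - <<'E'
from h import *
m=robot.camera_model("scene")
for n in("wrist","scene"):
    cv2.imwrite(f"pics/{n}7.png",robot.snapshot(n)[:,:,::-1])
im=cv2.imread("pics/scene7.png"); cv2.imwrite("pics/s7z.png",cv2.resize(im[130:290,130:290],None,fx=3.5,fy=3.5,interpolation=cv2.INTER_CUBIC))
E
```

```text
time: 8.65
eef_pos: [0.4923, 0.0658, -0.0211]
tcp_rot: [-0.0, 1.0, -0.0, -0.0]
wrist_force: [-0.6, -0.5, 0.0]
finger_gap: 0.472
time: 9.35
eef_pos: [0.492, 0.0659, 0.0485]
tcp_rot: [-0.0, 1.0, 0.0, -0.0]
wrist_force: [-0.4, -0.4, -1.0]
finger_gap: 0.469
```

View pics/s7z.png

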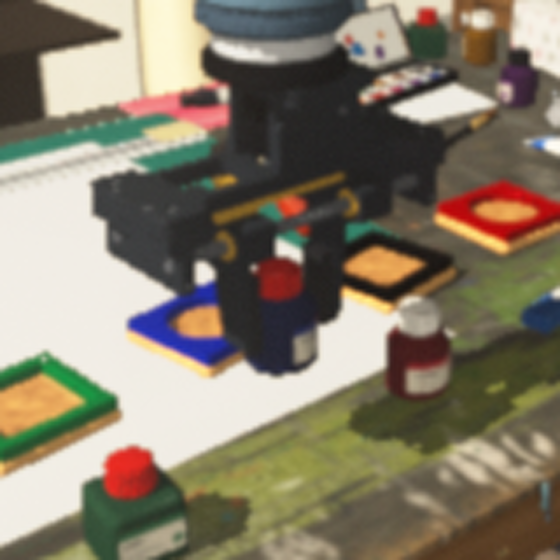

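View pics/wrist7.png

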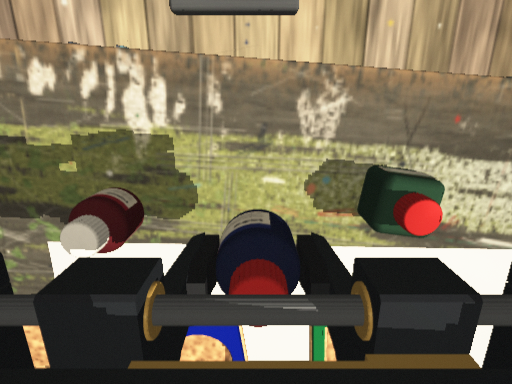

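The gap is 0.47, so blue is held by the body, and it hangs upright. I'm carrying it over the blue stand.

```bash
python3 -m crank '[[-0.02,-0.0075,0,0],[-0.035,-0.0125,0,0],[-0.035,-0.0135,0,0],[-0.035,-0.0125,0,0],[-0.021,-0.008,0,0],[0,0,0,0],[0,0,0,0],[0,0,0,0]]'; python3 - <<'E'
from h import *
for n in("wrist","scene"):
    m=robot.camera_model(n); cv2.imwrite(f"pics/{n}8.png",robot.snapshot(n)[:,:,::-1])
im=cv2.imread("pics/scene8.png"); cv2.imwrite("pics/s8z.png",cv2.resize(im[130:290,130:290],None,fx=3.5,fy=3.5,interpolation=cv2.INTER_CUBIC))
print(robot.get_state()["eef_pos"])
E
```

```text
time: 10.25
eef_pos: [0.6365, 0.0126, 0.0478]
tcp_rot: [-0.0, 1.0, 0.0, -0.001]
wrist_force: [0.0, 0.1, -1.1]
finger_gap: 0.469
[0.63706244 0.0125633  0.04849749]
```

View pics/s8z.png

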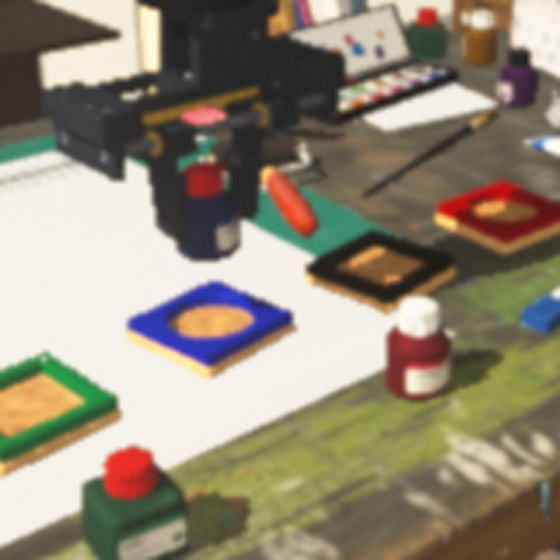

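View pics/wrist8.png

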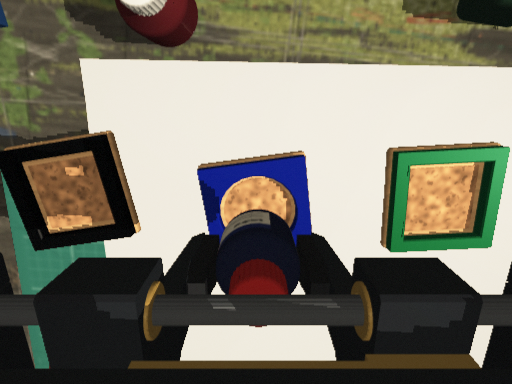

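```bash
python3 - <<'E'
from h import *
ms=robot.camera_model("scene"); print(proj(ms,[.638,.012,.07]),proj(ms,[.638,.012,.01]),proj(ms,[.638,.012,.130]))
m=robot.camera_model("wrist"); print(proj(m,[.639,.0123,.01]),proj(m,[.638,.0125,.130]), proj(m,[.638,.0125,.07]))
print(stand(m,cv2.imread("pics/wrist8.png"),np.array((445,200)),"green"))
im=cv2.imread("pics/wrist8.png")[170:340,180:340]; cv2.imwrite("pics/w8z.png",cv2.resize(im,None,fx=4,fy=4))
E
```

```text
[189.11276195 201.44489388] [190.37685456 223.8367452 ] [187.77260595 177.70567274]
[256.62950536 207.72402645] [255.98520085 303.15740196] [256.57703049 239.39510713]
(630.8, 156.4, array([80.1, 79.8]), 3.3)
```

View pics/w8z.png

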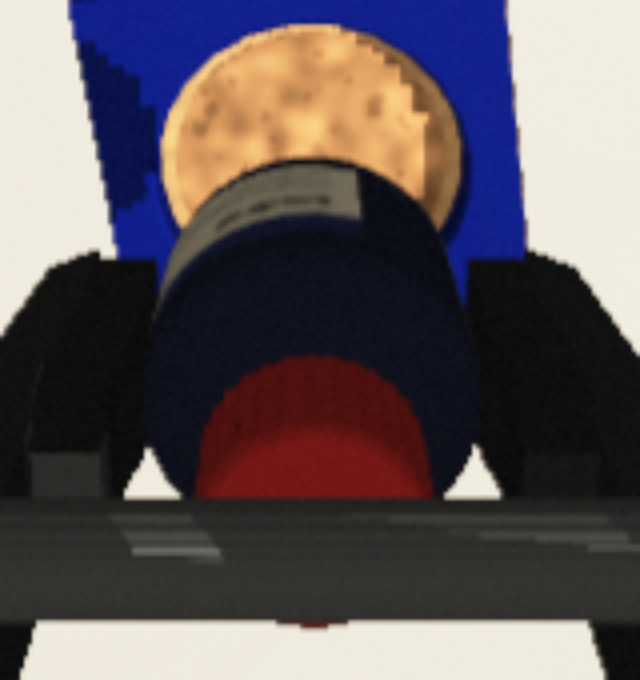

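The view agrees with the prediction: the bottle is over the recess. I'm lowering it 58 mm.

```bash
python3 -m crank '[[-0.001,0,0.02,0],[-0.001,0,0.018,0],[0,0,0.01,0],[0,0,0.005,0],[0,0,0.003,0],[0,0,0.002,0],[0,0,0,0],[0,0,0,0]]'; python3 - <<'E'
from h import *
s=robot.get_state(); print(s["eef_pos"],s["wrist_force"])
cv2.imwrite("pics/scene9.png",robot.snapshot("scene")[:,:,::-1])
im=cv2.imread("pics/scene9.png"); cv2.imwrite("pics/s9z.png",cv2.resize(im[150:270,130:270],None,fx=4,fy=4,interpolation=cv2.INTER_CUBIC))
E
```

```text
time: 11.15
eef_pos: [0.6408, 0.0118, -0.0085]
tcp_rot: [-0.0, 1.0, -0.0, 0.0]
wrist_force: [0.2, 0.1, -0.6]
finger_gap: 0.474
[ 0.64077396  0.01184473 -0.00852677] [ 0.21423337  0.08717453 -0.60157022]
```

View pics/s9z.png

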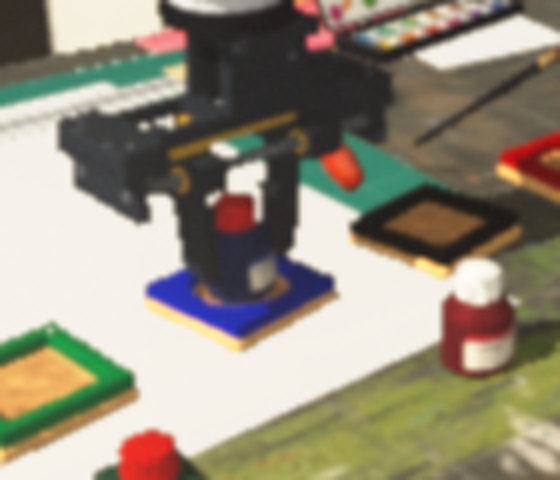

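It's in the recess with about 2 mm still to go, so I'm lowering gently until it touches.

```bash
python3 -m crank '[[0.002,0,0.001,0],[0,0,0.001,0],[0,0,0,0],[0,0,0,0]]';python3 -m crank '[[0,0,0.001,0],[0,0,0,0],[0,0,0,0]]'
```

```text
time: 11.6
eef_pos: [0.6383, 0.0119, -0.011]
tcp_rot: [-0.0, 1.0, -0.0, 0.0]
wrist_force: [-0.5, 0.2, 0.1]
finger_gap: 0.472
time: 11.9
eef_pos: [0.6385, 0.0119, -0.0111]
tcp_rot: [-0.0, 1.0, -0.0, 0.0]
wrist_force: [-3.7, -0.7, 7.2]
finger_gap: 0.473
```

Contact: +7 N, with z as expected. I'm releasing, then going straight up.

```bash
python3 -m crank '[[0,0,0,0],[0,0,0,0],[0,0,0,0],[0,0,0,0],[0,0,0,0],[0,0,0,0]]' 1;python3 -m crank '[[0,0,-0.01,0],[0,0,-0.03,0],[0,0,-0.045,0],[0,0,-0.045,0],[0,0,-0.04,0],[0.03,-0.02,0,0],[0.03,-0.02,0,0],[0.03,-0.02,0,0],[0.03,-0.002,0,0],[0.018,0,0,0],[0,0,0,0],[0,0,0,0]]'; python3 - <<'E'
from h import *
s=robot.get_state(); print(s["eef_pos"])
for n in("wrist","scene"):
    m=robot.camera_model(n); cv2.imwrite(f"pics/{n}10.png",robot.snapshot(n)[:,:,::-1]); np.savez(f"{n}10.npz",**m)
im=cv2.imread("pics/scene10.png"); cv2.imwrite("pics/s10z.png",cv2.resize(im[150:300,130:280],None,fx=4,fy=4,interpolation=cv2.INTER_CUBIC))
E
```

```text
time: 12.5
eef_pos: [0.6383, 0.0119, -0.0122]
tcp_rot: [-0.0, 1.0, 0.0, -0.0]
wrist_force: [0.3, 0.0, -0.0]
finger_gap: 0.988
time: 13.7
eef_pos: [0.5011, -0.0504, 0.1589]
tcp_rot: [-0.0, 1.0, -0.0, 0.001]
wrist_force: [0.4, -0.1, 0.2]
finger_gap: 0.997
[ 0.50114978 -0.05038625  0.15894588]
```

View pics/s10z.png

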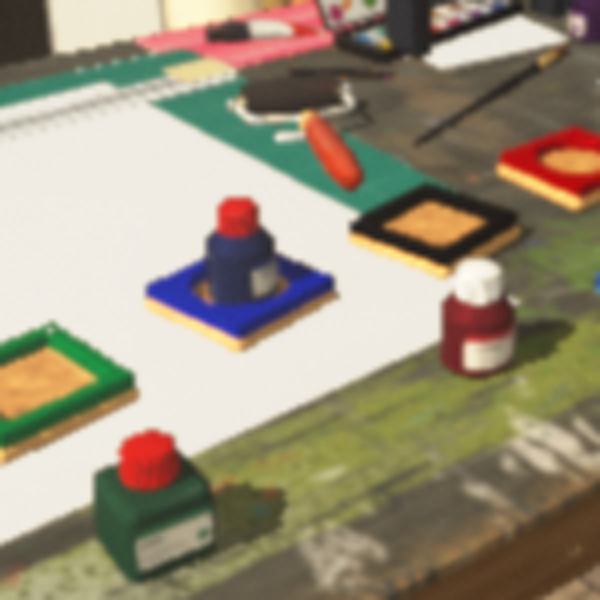

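View pics/wrist10.png

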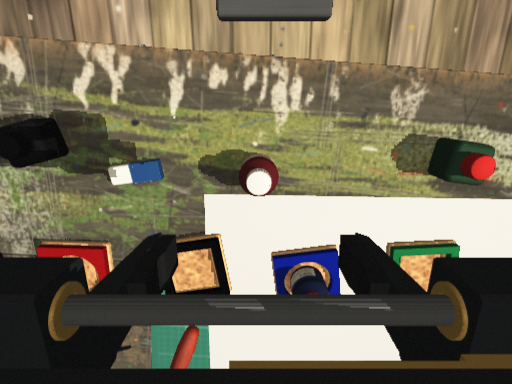

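Blue stands upright in its recess. Now for red, with its cap at (259,181).

```bash
python3 - <<'E'
from h import *
m=dict(np.load("wrist10.npz")); im=cv2.imread("pics/wrist10.png")
hsv=cv2.cvtColor(im,cv2.COLOR_BGR2HSV).astype(int); H,S,V=hsv[...,0],hsv[...,1],hsv[...,2]
b=blob((S<70)&(V>140),np.array((259,181)),10); v,u=np.nonzero(b); print(len(u),u.mean(),v.mean(),ray(m,(u.mean(),v.mean()),.058))
E
```

```text
Traceback (most recent call last):
  File "h.py", line 10, in blob
    best=max((i for i in range(1,n) if np.hypot(*(c[i]-near))<rad),key=lambda i:s[i,4]);
ValueError: max() iterable argument is empty
```

```bash
python3 - <<'E'
from h import *
m=dict(np.load("wrist10.npz")); print(ray(m,(259,182),.060),proj(m,(.498,-.0495,.06)))
E
```

```text
[ 0.4979411  -0.04863861  0.06      ] [258.12509919 182.05688325]
```

```bash
python3 -m crank '[[0.003,0.0015,0.03,0],[0,0,0.045,0],[0,0,0.045,0],[0,0,0.035,0],[0,0,0.015,0],[0,0,0.01,0],[0,0,0,0],[0,0,0,0]]' 1 20;python3 -m crank '[[0,0,0,0],[0,0,0,0],[0,0,0,0],[0,0,0,0],[0,0,0,0],[0,0,0,0],[0,0,0,0],[0,0,0,0]]' 0 20
```

```text
time: 14.6
eef_pos: [0.4984, -0.0489, -0.0214]
tcp_rot: [-0.0, 1.0, -0.0, 0.001]
wrist_force: [-0.4, -0.3, -0.0]
finger_gap: 1.001
time: 15.4
eef_pos: [0.4975, -0.0488, -0.022]
tcp_rot: [-0.0, 1.0, -0.0, 0.0]
wrist_force: [-0.2, -0.3, 3.1]
finger_gap: 0.472
```

```bash
python3 -m crank '[[0,0,-0.005,0],[0,0,-0.025,0],[0,0,-0.03,0],[0,0,-0.02,0],[-0.01,-0.017,0,0],[-0.02,-0.035,0,0],[-0.024,-0.042,0,0],[-0.024,-0.042,0,0],[-0.024,-0.042,0,0],[-0.02,-0.034,0,0],[-0.011,-0.018,0,0],[0,0,0,0],[0,0,0,0],[0,0,0,0]]';  python3 - <<'E'
from h import *
s=robot.get_state(); print(s["eef_pos"],s["finger_gap"])
for n in("wrist","scene"):
    m=robot.camera_model(n); cv2.imwrite(f"pics/{n}11.png",robot.snapshot(n)[:,:,::-1]); np.savez(f"{n}11.npz",**m)
im=cv2.imread("pics/scene11.png"); cv2.imwrite("pics/s11z.png",cv2.resize(im[110:260,200:350],None,fx=4,fy=4,interpolation=cv2.INTER_CUBIC))
m=robot.camera_model("wrist"); print(proj(m,(.6308,-.279,.01)),proj(m,(.6308,-.279,.019)))
E
```

```text
time: 16.8
eef_pos: [0.6295, -0.2774, 0.0567]
tcp_rot: [-0.001, 1.0, 0.001, -0.001]
wrist_force: [0.0, -0.1, -0.6]
finger_gap: 0.47
[ 0.62948482 -0.27739973  0.05672739] 0.47044015998111555
[254.91121674 202.7623589 ] [254.80947579 206.36422555]
```

View pics/s11z.png

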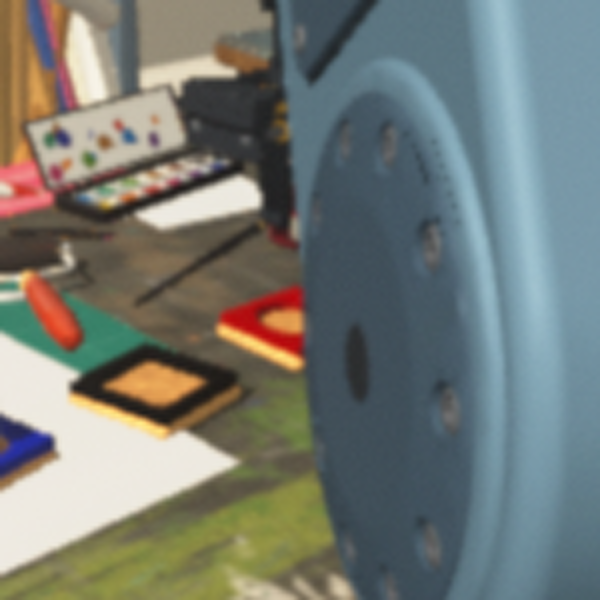

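View pics/wrist11.png

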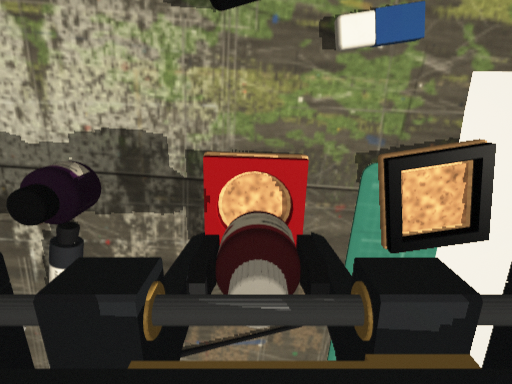

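Red hangs over its recess, whose ellipse centre (255,203) matches the projection (255,203). I'm lowering it.

```bash
python3 -m crank '[[-0.001,-0.001,0.02,0],[0,0,0.025,0],[0,0,0.012,0],[0,0,0.006,0],[0,0,0.004,0],[0,0,0,0],[0,0,0,0],[0,0,0,0]]'
```

```text
time: 17.7
eef_pos: [0.6322, -0.28, -0.008]
tcp_rot: [-0.0, 1.0, -0.0, 0.001]
wrist_force: [0.4, 0.3, -1.1]
finger_gap: 0.468
```

```bash
python3 -m crank '[[0.001,0,0.002,0],[0,0,0.001,0],[0,0,0,0],[0,0,0,0]]';python3 -m crank '[[0,0,0.001,0],[0,0,0,0],[0,0,0,0]]'
```

```text
time: 18.1
eef_pos: [0.6306, -0.2797, -0.0119]
tcp_rot: [-0.0, 1.0, -0.0, 0.0]
wrist_force: [0.7, -0.8, 0.2]
finger_gap: 0.469
time: 18.4
eef_pos: [0.6308, -0.2798, -0.012]
tcp_rot: [-0.0, 1.0, -0.0, 0.0]
wrist_force: [-2.9, -0.6, 6.6]
finger_gap: 0.472
```

```bash
python3 -m crank '[[0,0,0,0],[0,0,0,0],[0,0,0,0],[0,0,0,0],[0,0,0,0],[0,0,0,0]]' 1;python3 -m crank '[[0,0,-0.01,0],[0,0,-0.03,0],[0,0,-0.045,0],[0,0,-0.045,0],[0,0,-0.04,0],[0.004,0.02,0,0],[0.0085,0.043,0,0],[0.0085,0.043,0,0],[0.0085,0.043,0,0],[0.0085,0.043,0,0],[0.0085,0.043,0,0],[0.0085,0.043,0,0],[0.0085,0.043,0,0],[0.0085,0.043,0,0],[0.0085,0.043,0,0],[0.0085,0.043,0,0],[0,0,0,0],[0,0,0,0]]'; python3 - <<'E'
from h import *
s=robot.get_state(); print(s["eef_pos"])
for n in("wrist","scene"):
    m=robot.camera_model(n); cv2.imwrite(f"pics/{n}12.png",robot.snapshot(n)[:,:,::-1]); np.savez(f"{n}12.npz",**m)
im=cv2.imread("pics/scene12.png"); cv2.imwrite("pics/s12z.png",cv2.resize(im[140:290,130:330],None,fx=4,fy=4,interpolation=cv2.INTER_CUBIC))
im=cv2.imread("pics/wrist12.png"); cv2.imwrite("pics/w12z.png",cv2.resize(im[60:210,160:360],None,fx=4,fy=4,interpolation=cv2.INTER_CUBIC))
E
```

```text
time: 19.0
eef_pos: [0.6304, -0.2796, -0.0132]
tcp_rot: [-0.0, 1.0, 0.0, -0.0]
wrist_force: [0.9, 0.7, 0.3]
finger_gap: 0.985
time: 20.8
eef_pos: [0.5412, 0.1711, 0.1577]
tcp_rot: [-0.002, 1.0, -0.0, 0.001]
wrist_force: [0.4, -0.3, -0.5]
finger_gap: 1.002
[0.54118927 0.17111506 0.15766268]
```

View pics/s12z.png

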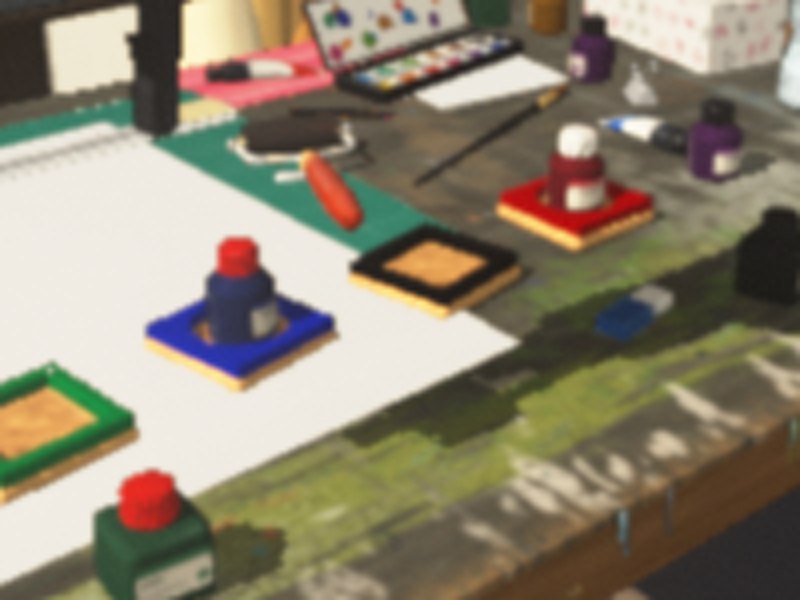

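View pics/w12z.png

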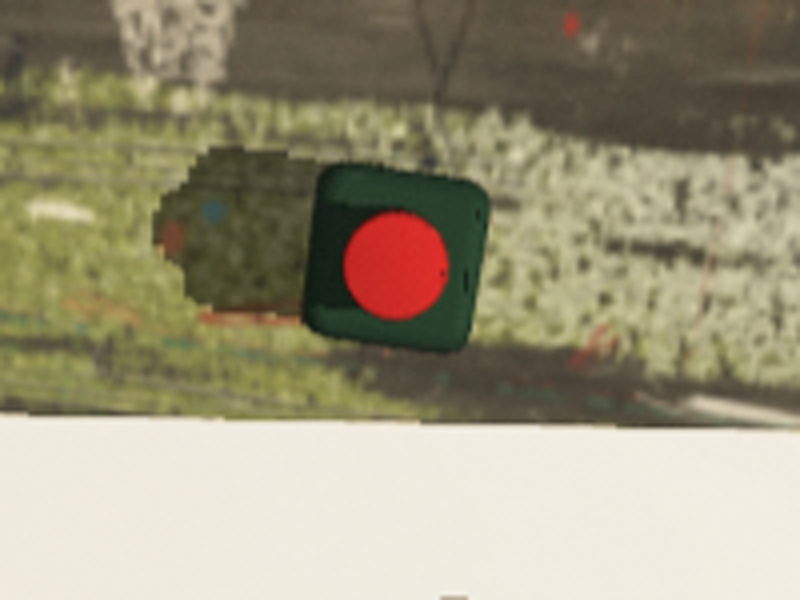

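Red stands upright in its recess. The view is nearly straight down on the green bottle: cap at (259,126), body slightly rotated. Now I'll measure its yaw.

```bash
python3 - <<'E'
from h import *
m=dict(np.load("wrist12.npz")); im=cv2.imread("pics/wrist12.png")
hsv=cv2.cvtColor(im,cv2.COLOR_BGR2HSV).astype(int); H,S,V=hsv[...,0],hsv[...,1],hsv[...,2]
cap=((H<8)|(H>172))&(S>170)&(V>120); c=blob(cap,np.array((259,126)),10); v,u=np.nonzero(c); print("cap",ray(m,(u.mean(),v.mean()),.057))
M=(H>65)&(H<100)&(S>110)&(V<110); b=blob(M|c,np.array((259,126)),20)
cs,_=cv2.findContours(b.astype(np.uint8),cv2.RETR_EXTERNAL,cv2.CHAIN_APPROX_NONE); cc=max(cs,key=len)[:,0]
P=np.array([ray(m,p,.04)[:2] for p in cc])*1000
print(b.sum(),cv2.minAreaRect(P.astype(np.float32)))
o=im.copy(); o[b]=(255,0,255); cv2.imwrite("pics/m12.png",cv2.resize(o[60:210,160:360],None,fx=3,fy=3))
E
```

```text
cap [0.48420318 0.17230539 0.057     ]
550 ((485.521240234375, 172.16049194335938), (25.215045928955078, 24.903112411499023), 0.2226249724626541)
```

View pics/m12.png

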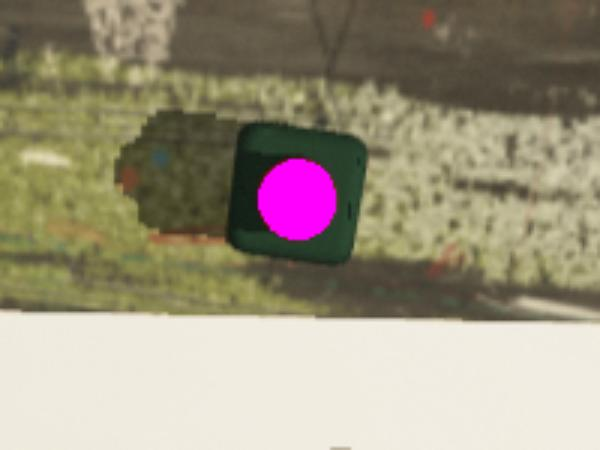

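```bash
python3 - <<'E'
from h import *
m=dict(np.load("wrist12.npz")); im=cv2.imread("pics/wrist12.png")
hsv=cv2.cvtColor(im,cv2.COLOR_BGR2HSV).astype(int); H,S,V=hsv[...,0],hsv[...,1],hsv[...,2]
print(hsv[126,244],hsv[107,260],hsv[126,278],hsv[140,262],hsv[120,215],hsv[126,238:288,0])
cap=((H<8)|(H>172))&(S>170)&(V>120); c=blob(cap,np.array((259,126)),10)
M=(H>60)&(H<105)&(S>60)&(V<110)|c
M=cv2.morphologyEx(M.astype(np.uint8),cv2.MORPH_CLOSE,np.ones((5,5))); M=cv2.morphologyEx(M,cv2.MORPH_OPEN,np.ones((5,5)))
b=blob(M,np.array((259,126)),20)
cs,_=cv2.findContours(b.astype(np.uint8),cv2.RETR_EXTERNAL,cv2.CHAIN_APPROX_NONE); cc=max(cs,key=len)[:,0]
P=np.array([ray(m,p,.038)[:2] for p in cc])*1000
print(b.sum(),cv2.minAreaRect(P.astype(np.float32)))
o=im.copy(); o[b]=(255,0,255); cv2.imwrite("pics/m12.png",cv2.resize(o[60:210,160:360],None,fx=3,fy=3))
E
```

```text
[60 99 31] [66 97 63] [62 91 73] [45 78 59] [28 90 85] [68 66 65 67 65 63 60  5  1  1  1  0  1  1  1  0  1  1  1  1  1  1  1  1
  1  1  1  1  1  1  1  1  1  1 11 60 65 65 63 64 62 63 34 28 28 27 28 27
 27 28]
1741 ((483.9341125488281, 172.18028259277344), (41.736961364746094, 41.24351119995117), 82.13167572021484)
```

View pics/m12.png

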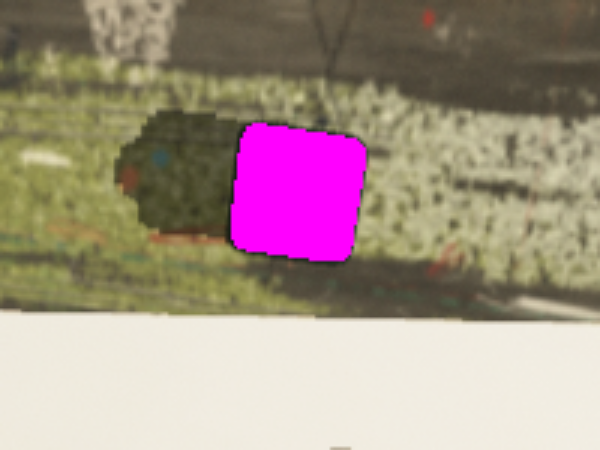

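Yaw is −7.9° with the centre at (484,172) mm, and the size agrees (about 43 mm). Its stand is at +3.2°. I'm twisting the tool +8°, descending and gripping.

```bash
python3 -m crank '[[0.029,0.0005,0,0],[0.028,0.0005,0,0],[0,0,0.02,8],[0,0,0.045,0],[0,0,0.045,0],[0,0,0.040,0],[0,0,0.02,0],[0,0,0.0125,0],[0,0,0,0],[0,0,0,0]]' 1 20;  python3 - <<'E'
from h import *
s=robot.get_state(); print(s["eef_pos"],s["tcp_rot"])
m=robot.camera_model("wrist"); cv2.imwrite("pics/wrist13.png",robot.snapshot("wrist")[:,:,::-1])
E
```

```text
time: 21.9
eef_pos: [0.4854, 0.1708, -0.0247]
tcp_rot: [0.07, 0.998, 0.0, 0.001]
wrist_force: [0.1, -0.2, -0.7]
finger_gap: 1.005
[ 0.48539171  0.17076532 -0.02468636] [7.00095747e-02 9.97546099e-01 7.93736751e-05 6.58209232e-04]
```

View pics/wrist13.png

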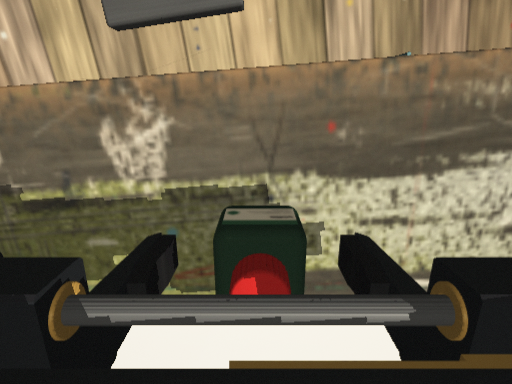

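The bottle looks square-on between the jaws, centred at column 260. Now I grip and lift.

```bash
python3 -m crank '[[0,0,0,0],[0,0,0,0],[0,0,0,0],[0,0,0,0],[0,0,0,0],[0,0,0,0],[0,0,0,0],[0,0,0,0]]' 0 20;python3 -m crank '[[0,0,-0.005,0],[0,0,-0.025,0],[0,0,-0.03,0],[0,0,-0.02,0],[0,0,0,-5.5],[0,0,0,-5.5],[0,0,0,0],[0,0,0,0]]'
```

```text
time: 22.75
eef_pos: [0.4842, 0.1714, -0.0255]
tcp_rot: [0.069, 0.998, 0.0, -0.0]
wrist_force: [-0.5, -0.2, 1.0]
finger_gap: 0.498
time: 23.55
eef_pos: [0.4841, 0.1713, 0.0544]
tcp_rot: [-0.025, 1.0, -0.0, -0.0]
wrist_force: [-0.3, 0.6, -1.2]
finger_gap: 0.497
```

```bash
python3 -m crank '[[-0.02,-0.003,0,0],[-0.035,-0.0055,0,0],[-0.035,-0.0055,0,0],[-0.035,-0.0055,0,0],[-0.02,-0.003,0,0],[0,0,0,0],[0,0,0,0],[0,0,0,0]]';  python3 - <<'E'
from h import *
s=robot.get_state(); print(s["eef_pos"],s["finger_gap"])
for n in("wrist","scene"):
    m=robot.camera_model(n); cv2.imwrite(f"pics/{n}14.png",robot.snapshot(n)[:,:,::-1])
im=cv2.imread("pics/scene14.png"); cv2.imwrite("pics/s14z.png",cv2.resize(im[130:290,60:260],None,fx=4,fy=4,interpolation=cv2.INTER_CUBIC))
m=robot.camera_model("wrist"); print(proj(m,(.630,.156,.01)),proj(m,(.630,.156,.019)))
E
```

```text
time: 24.35
eef_pos: [0.6285, 0.1568, 0.0538]
tcp_rot: [-0.026, 1.0, -0.0, -0.001]
wrist_force: [-0.3, -0.5, -1.5]
finger_gap: 0.497
[0.62852578 0.15680131 0.05378025] 0.4970954794185425
[255.76919171 204.2404193 ] [255.69056914 207.94218183]
```

View pics/s14z.png

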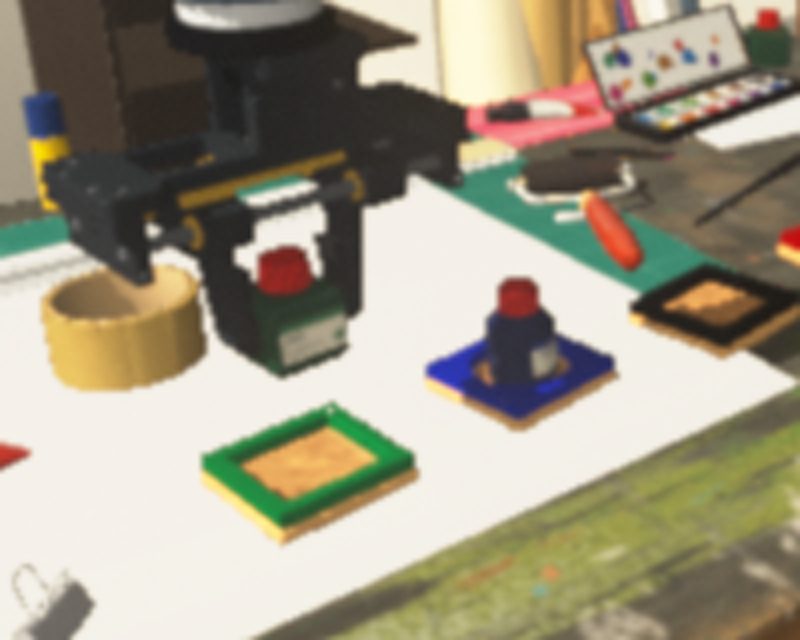

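View pics/wrist14.png

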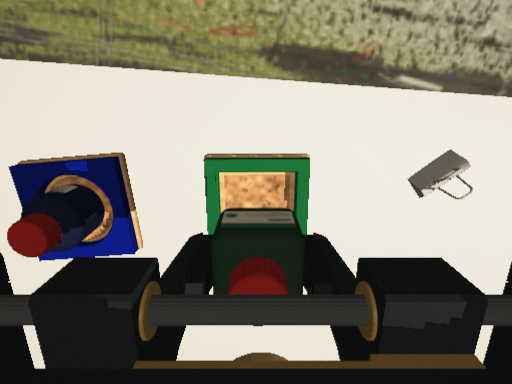

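Green is squared up with its recess. I'm lowering it.

```bash
python3 -m crank '[[0,0,0.02,0],[0,0,0.025,0],[0,0,0.012,0],[0,0,0.006,0],[0,0,0.003,0],[0,0,0,0],[0,0,0,0],[0,0,0,0]]'
```

```text
time: 25.25
eef_pos: [0.631, 0.1566, -0.0106]
tcp_rot: [-0.026, 1.0, 0.0, 0.001]
wrist_force: [0.8, 0.1, -1.4]
finger_gap: 0.5
```

```bash
python3 -m crank '[[0,0,0.002,0],[0,0,0.001,0],[0,0,0.001,0],[0,0,0,0],[0,0,0,0]]';python3 -m crank '[[0,0,0.001,0],[0,0,0,0],[0,0,0,0]]'
```

```text
time: 25.75
eef_pos: [0.6303, 0.1565, -0.0155]
tcp_rot: [-0.026, 1.0, -0.0, 0.0]
wrist_force: [0.2, -0.5, -0.6]
finger_gap: 0.499
time: 26.05
eef_pos: [0.6303, 0.1565, -0.0155]
tcp_rot: [-0.027, 1.0, -0.0, 0.0]
wrist_force: [-3.9, -1.1, 7.3]
finger_gap: 0.498
```

```bash
python3 -m crank '[[0,0,0,0],[0,0,0,0],[0,0,0,0],[0,0,0,0],[0,0,0,0],[0,0,0,0]]' 1;python3 -m crank '[[0,0,-0.01,0],[0,0,-0.03,0],[0,0,-0.045,0],[0,0,-0.045,0],[0,0,-0.042,3],[0.0095,-0.02,0,0],[0.0095,-0.042,0,0],[0.0095,-0.042,0,0],[0.0095,-0.042,0,0],[0.0095,-0.042,0,0],[0.0095,-0.042,0,0],[0.0095,-0.042,0,0],[0.0095,-0.042,0,0],[0.0095,-0.042,0,0],[0.0095,-0.042,0,0],[0.0095,-0.043,0,0],[0,0,0,0],[0,0,0,0]]'; python3 - <<'E'
from h import *
s=robot.get_state(); print(s["eef_pos"])
for n in("wrist","top"):
    m=robot.camera_model(n); cv2.imwrite(f"pics/{n}15.png",robot.snapshot(n)[:,:,::-1]); np.savez(f"{n}15.npz",**m)
im=cv2.imread("pics/top15.png"); cv2.imwrite("pics/t15z.png",cv2.resize(im[140:260,100:360],None,fx=3,fy=3,interpolation=cv2.INTER_CUBIC))
E
```

```text
time: 26.65
eef_pos: [0.6302, 0.1565, -0.0167]
tcp_rot: [-0.026, 1.0, -0.0, -0.0]
wrist_force: [0.4, -0.1, -0.3]
finger_gap: 0.996
time: 28.45
eef_pos: [0.5257, -0.2854, 0.156]
tcp_rot: [0.001, 1.0, 0.0, 0.0]
wrist_force: [-0.3, 0.7, -0.0]
finger_gap: 1.005
[ 0.52565006 -0.28537159  0.15595186]
```

View pics/t15z.png

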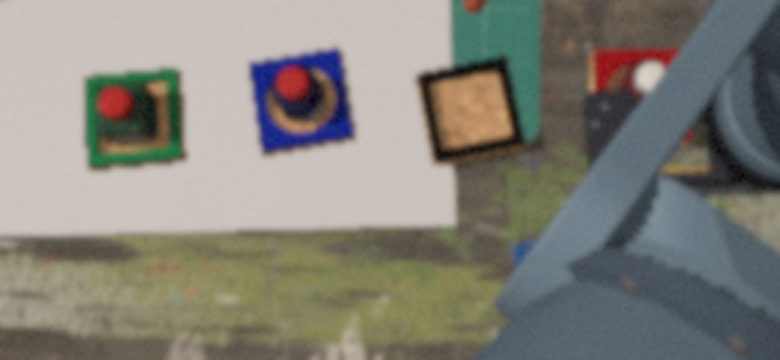

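View pics/wrist15.png

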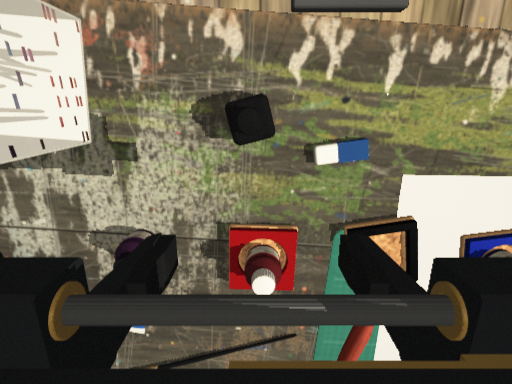

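The blue and green bottles stand in their recesses. The black bottle is at (250,119) with the eraser at (341,151). I'm measuring its yaw and how close the brush box is.

```bash
python3 - <<'E'
from h import *
m=dict(np.load("wrist15.npz")); im=cv2.imread("pics/wrist15.png")
hsv=cv2.cvtColor(im,cv2.COLOR_BGR2HSV).astype(int); V=hsv[...,2]
print(V[119,195:285:3])
M=(V<38).astype(np.uint8); M=cv2.morphologyEx(M,cv2.MORPH_CLOSE,np.ones((3,3))); M=cv2.morphologyEx(M,cv2.MORPH_OPEN,np.ones((7,7)))
b=blob(M,np.array((250,119)),20)
cs,_=cv2.findContours(b.astype(np.uint8),cv2.RETR_EXTERNAL,cv2.CHAIN_APPROX_NONE); cc=max(cs,key=len)[:,0]
P=np.array([ray(m,p,.038)[:2] for p in cc])*1000
print(b.sum(),cv2.minAreaRect(P.astype(np.float32)))
o=im.copy(); o[b]=(255,0,255); cv2.imwrite("pics/m15.png",cv2.resize(np.hstack([o[70:170,190:310],im[70:170,190:310]]),None,fx=3,fy=3))
print("box base",ray(m,(90,140),0),"at .1",ray(m,(80,20),.1), "eraser", ray(m,(310,165),.0),ray(m,(312,143),.0))
E
```

```text
[ 51  67  67  51  62  45  45  56  48  50  45  14  16  16  22  23  23  26
  29  26  27  26  25  24  25  26 100 126 121 104]
1879 ((463.38677978515625, -292.93878173828125), (42.73593521118164, 43.18415832519531), 14.000646591186523)
box base [ 0.4877811  -0.47507846  0.        ] at .1 [ 0.39093599 -0.4121535   0.1       ] eraser [ 0.51683633 -0.22411951  0.        ] [ 0.49145282 -0.22312799  0.        ]
```

View pics/m15.png

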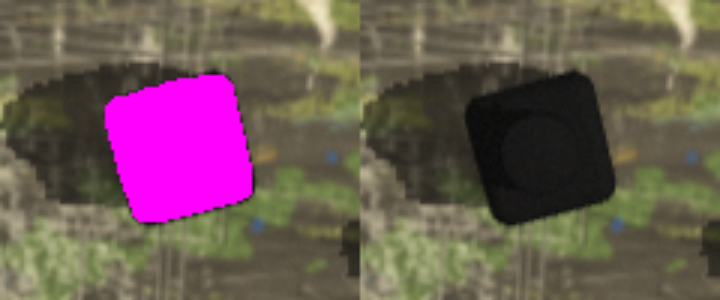

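```bash
python3 - <<'E'
from h import *
m=robot.camera_model("top")
for z in(0,.05,.1,.15): print(z,ray(m,(393,235),z)[:2],ray(m,(397,272),z)[:2])
w=dict(np.load("wrist15.npz")); print(ray(w,(250,120),.057), robot.get_state()["joint_pos"].round(2))
E
```

```text
0 [ 0.46356155 -0.47231006] [ 0.37198493 -0.47080009]
0.05 [ 0.4598263  -0.45180449] [ 0.37336765 -0.4503789 ]
0.1 [ 0.45609105 -0.43129891] [ 0.37475036 -0.42995771]
0.15 [ 0.4523558  -0.41079333] [ 0.37613308 -0.40953652]
[ 0.46299552 -0.29192061  0.057     ] [-0.69  0.27  1.59  0.    1.28 -2.26]
```

The brush box is more than 4 cm clear of the gripper, and the eraser is clear of the fingers. Descending on black with a −14° twist.

```bash
python3 -m crank '[[0.031,-0.0035,0,0],[0.031,-0.0035,0,0],[0,0,0.01,-7],[0,0,0.01,-7],[0,0,0.04,0],[0,0,0.045,0],[0,0,0.040,0],[0,0,0.022,0],[0,0,0.0135,0],[0,0,0,0],[0,0,0,0]]' 1 20;  python3 - <<'E'
from h import *
s=robot.get_state(); print(s["eef_pos"],s["tcp_rot"])
m=robot.camera_model("wrist"); cv2.imwrite("pics/wrist16.png",robot.snapshot("wrist")[:,:,::-1])
E
```

```text
time: 29.65
eef_pos: [0.465, -0.2916, -0.024]
tcp_rot: [-0.123, 0.992, -0.001, 0.0]
wrist_force: [-0.9, -0.4, 1.0]
finger_gap: 0.999
[ 0.46498307 -0.29158913 -0.02402873] [-1.22705036e-01  9.92442914e-01 -5.62260131e-04  4.69212097e-04]
```

View pics/wrist16.png

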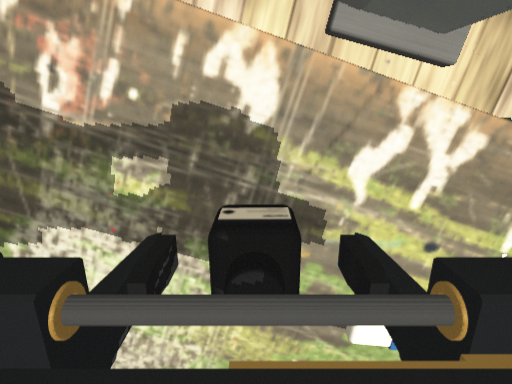

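```bash
python3 -m crank '[[0,0,0,0],[0,0,0,0],[0,0,0,0],[0,0,0,0],[0,0,0,0],[0,0,0,0],[0,0,0,0],[0,0,0,0]]' 0 20;python3 -m crank '[[0,0,-0.005,0],[0,0,-0.025,0],[0,0,-0.03,0],[0,0,-0.02,0],[0,0,0,4.8],[0,0,0,0],[0,0,0,0]]'
```

```text
time: 30.5
eef_pos: [0.464, -0.2917, -0.025]
tcp_rot: [-0.122, 0.993, -0.0, -0.0]
wrist_force: [0.4, -1.0, 2.2]
finger_gap: 0.493
time: 31.2
eef_pos: [0.4636, -0.2911, 0.0546]
tcp_rot: [-0.081, 0.997, 0.0, -0.0]
wrist_force: [0.4, 0.9, -2.0]
finger_gap: 0.494
```

```bash
python3 -m crank '[[-0.015,0.0105,0,0],[-0.03,0.0215,0,0],[-0.0345,0.0245,0,0],[-0.035,0.0245,0,0],[-0.035,0.0245,0,0],[-0.02,0.0145,0,0],[-0.015,0.0105,0,0],[0,0,0,0],[0,0,0,0],[0,0,0,0]]';  python3 - <<'E'
from h import *
s=robot.get_state(); print(s["eef_pos"],s["finger_gap"])
m=robot.camera_model("wrist"); cv2.imwrite("pics/wrist17.png",robot.snapshot("wrist")[:,:,::-1])
print(proj(m,(.6245,-.1325,.01)),proj(m,(.6245,-.1325,.019)))
E
```

```text
time: 32.2
eef_pos: [0.6242, -0.1341, 0.0545]
tcp_rot: [-0.08, 0.997, 0.0, -0.001]
wrist_force: [-0.1, -0.4, -1.2]
finger_gap: 0.496
[ 0.62417307 -0.13408366  0.05452121] 0.49604013009815057
[258.60566417 203.58655895] [258.63480342 207.26111816]
```

View pics/wrist17.png

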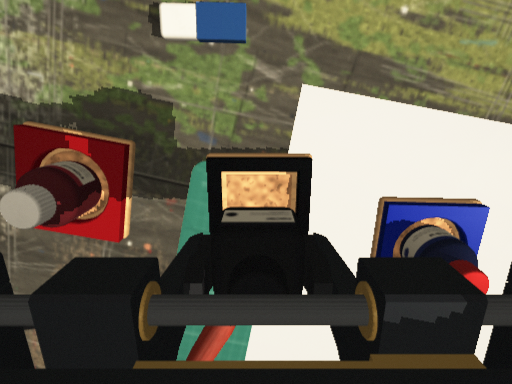

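Black is square to its recess. Column 259 for the recess against 258 for the bottle means it's about 1 mm off, so I'm lowering with a 1 mm correction in y.

```bash
python3 -m crank '[[0,0.001,0.02,0],[0,0,0.025,0],[0,0,0.012,0],[0,0,0.006,0],[0,0,0.003,0],[0,0,0.0015,0],[0,0,0,0],[0,0,0,0],[0,0,0,0]]';python3 -m crank '[[0,0,0.001,0],[0,0,0,0],[0,0,0,0]]'
```

```text
time: 33.15
eef_pos: [0.6255, -0.1323, -0.0119]
tcp_rot: [-0.081, 0.997, -0.0, 0.0]
wrist_force: [0.2, -0.3, -1.7]
finger_gap: 0.493
time: 33.45
eef_pos: [0.625, -0.1321, -0.0136]
tcp_rot: [-0.081, 0.997, 0.0, -0.0]
wrist_force: [-0.3, -0.8, -2.0]
finger_gap: 0.5
```

```bash
python3 -m crank '[[0,0,0.001,0],[0,0,0,0],[0,0,0,0]]';python3 -m crank '[[0,0,0.001,0],[0,0,0,0],[0,0,0,0]]'
```

```text
time: 33.75
eef_pos: [0.6249, -0.1322, -0.0147]
tcp_rot: [-0.08, 0.997, 0.0, -0.0]
wrist_force: [-0.2, -0.5, -0.7]
finger_gap: 0.498
time: 34.05
eef_pos: [0.6252, -0.1322, -0.015]
tcp_rot: [-0.081, 0.997, -0.0, 0.0]
wrist_force: [-2.2, 1.0, 6.2]
finger_gap: 0.493
```

```bash
python3 -m crank '[[0,0,0,0],[0,0,0,0],[0,0,0,0],[0,0,0,0],[0,0,0,0],[0,0,0,0]]' 1;python3 -m crank '[[0,0,-0.01,0],[0,0,-0.03,0],[0,0,-0.045,0],[0,0,-0.045,0],[0,0,-0.045,0],[0,0,-0.045,0],[0,0,-0.045,0],[0,0,-0.03,0],[-0.02,0.03,0,4],[-0.02,0.03,0,5],[0,0,0,0],[0,0,0,0],[0,0,0,0]]'; python3 - <<'E'
from h import *
s=robot.get_state(); print(s["eef_pos"])
for n in("wrist","scene"):
    m=robot.camera_model(n); cv2.imwrite(f"pics/{n}18.png",robot.snapshot(n)[:,:,::-1])
im=cv2.imread("pics/scene18.png"); cv2.imwrite("pics/s18z.png",cv2.resize(im[120:290,110:350],None,fx=3.3,fy=3.3,interpolation=cv2.INTER_CUBIC))
m=robot.camera_model("wrist"); print("rub",proj(m,(.502,-.197,.013)))
E
```

```text
time: 34.65
eef_pos: [0.625, -0.1322, -0.0157]
tcp_rot: [-0.08, 0.997, 0.0, -0.0]
wrist_force: [-0.5, 1.0, 0.5]
finger_gap: 0.993
time: 35.95
eef_pos: [0.6567, -0.0683, 0.2796]
tcp_rot: [-0.002, 1.0, -0.0, -0.0]
wrist_force: [0.1, -0.2, -0.6]
finger_gap: 1.0
[ 0.65670824 -0.06828688  0.27957986]
rub [164.44023872  44.16511791]
```

View pics/s18z.png

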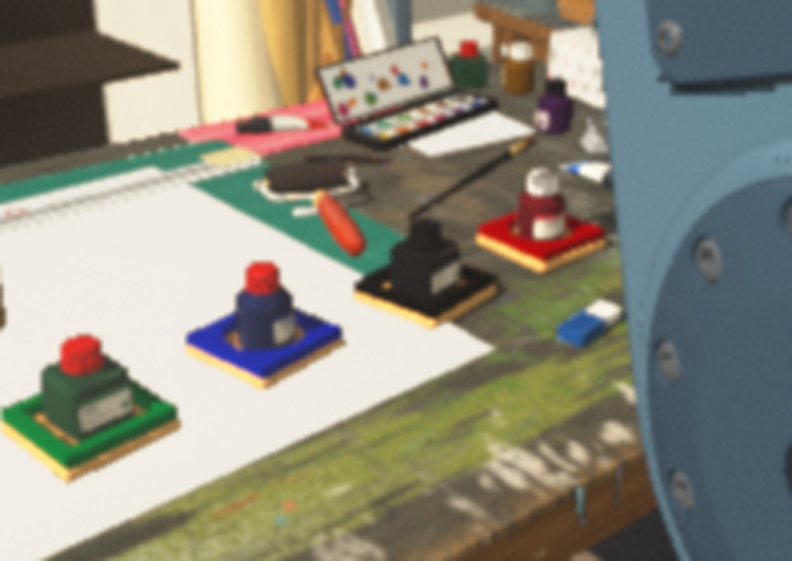

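View pics/wrist18.png

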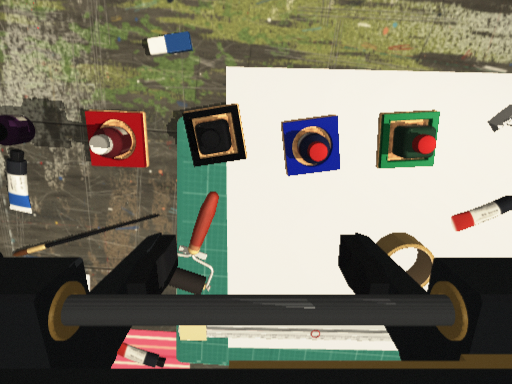

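All four bottles stand in the stand of their colour. The eraser (167,43) and the purple bottle (15,129) haven't been touched, and the gripper is clear and open. Handing in.

```bash
python3 -c "
from cell import robot
print(robot.hand_in())"
```

```text
the job is handed in; nothing more can be done
None
```

All four ink bottles are in the recesses of the stands matching their glass, placed in the order blue, red, green, black. I handed the job in at about 36 s with the gripper open and clear of everything.

- **Placing:** I set each bottle down by its body until it touched the cork, at 6 to 7 N. At that point the tool had come down to within 0.5 mm of the height I expected for a seated bottle.
- **Last checks:** The final scene and wrist pictures show all four bottles upright inside their recesses. The purple bottle and the eraser look untouched, and the eraser is within 3 pixels of where I first measured it. I did not re-measure the purple bottle.
- **Disagreement:** The real fingertips are about 38 mm above the reported TCP, which the description puts at the very end of the fingers. Because of this, my first grip on the blue bottle closed on its cap, at 20 N. I opened without lifting it, went lower and regripped by the body, and allowed for the offset from then on.

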